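# Tighten a bearing lock ring with a pin spanner

## Robot

A 6-joint arm with a two-finger parallel gripper is mounted at the origin on a cart in front of the work surface, level with it; the furniture and walls round the work are solid. World frame = base frame: x ahead of the robot, y to its left, z up, the work surface at z = 0. Lengths are in mm, angles in rad, forces in N, time in s.
With the tool pointing down it reaches from about 325 to 900 mm from the base axis. Payload 6.1 kg.
Tool frame: the origin (TCP) lies at the very end of the fingers, on their centre line; the grasp point (between the pads) lies 19 mm behind it; z points along the fingers, y is the direction in which the jaws open and shut (so a half turn about z gives the same grasp; the last joint's range is limited). The gripper opens to 87 mm and grips with 3 to 60 N. Pads are 19 mm wide; open, the fingers measure 117 mm over their backs; the gripper's body (75 mm by 190 mm) begins 51 mm behind the grasp point.
Start: joints at [1.093, 0.22, 1.526, -0, 1.395, -0.126], TCP at [215.365, 586.714, 202.238] pointing down, gripper open.
Joint ranges: [-2.98, 2.98], [-0.91, 2.08], [0.09, 2.57], [-1.24, 4.39], [0.2, 2.65], [-2.68, 2.68]. Speed limits (rad/s): [2.57, 2.57, 3.01, 3.14, 3.14, 3.14].

## Interface

Orientations are given as a rotation vector (axis times angle).
In Python, from rig import r gives the robot as it stands.
- The arm moves only by the tool jog_arm, never from a script. Its arguments are lists of equal length, an entry for each row: "slide": the shift along the tool's x, y, z scaled (see below), a list of three; "twist": the turn about the tool's z scaled (see below). A call has 1 to 10 rows; each row shifts and turns the commanded pose from where the row before left it, along the tool's axes as they then stand; what a row does not reach is not made up. The controller multiplies each number of a shift by 75 cm and each number of a turn by 180 degrees. A row lasts 1/8 s, in which the tool goes at most 62.5 mm and 10.7 degrees, less where a joint would pass 70% of its speed; a pose out of reach is approached as far as the arm can. A call with a number of a shift or a turn outside -1 to 1 is refused whole. A call with a gripper value outside its range is refused whole. "claw" is the opening, from -1 (shut) to 1 (fully open), set as the call begins (left out, the last holds). The fingers move at their own pace and stop on an object; "newtons" is the grip in N (left out, the last holds). Time passes only in rows, so rows that do not move let the fingers close. It gives the time, the measured TCP pose, the force and the opening at its end, in the units of the state.
- r.get_state(): the state, without advancing time (a new reading comes with each control period).
- r.grab_frame(name): name is "side" or "top" or "wrist"; returns a dict with "img" (400x640x3 uint8, red, green, blue), "z_map" (400x640 float32, mm along the optical axis (not along the pixel's ray), 0 where there is no reading), "fx", "fy", "cx", "cy" (pixels), "R" (3x3) and "t" (3): a world point X has camera coordinates R X + t; the wrist camera has in their place "tool_from_camera" (4x4, takes a point from camera to tool coordinates, whose origin is the TCP and whose axes are the flange's). Camera axes: x right, y down, z forward; pixel columns grow to the right and rows downward; lengths in mm; the calibration is good to about 2 mm. A picture is of the moment at which its call begins: read the wrist's pose just before it.
- r.hand_in(): hands the job in, once; it reports no verdict.
The state is a dict: "t": time; "q": joint angles; "joint_vel": joint speeds; "tau": joint torques, N m; "position": TCP position; "eef_rot": TCP orientation; "wrist_force": force on the tool from outside, world axes, zero at the start; "ft_torque": the same for the moment, N m; "width": finger opening in mm.
Only numpy, scipy, OpenCV 4.12 (cv2) and the standard library are available. Lean on these libraries where they do the work, as an engineer would, in place of code of your own. Each camera call takes 0.05 s, during which the arm holds its last target. There are 200 camera calls.

## Task

Take the T-handled pin spanner out of its slot in the wooden block, engage both prongs in two opposite holes of the bearing housing's lock ring, and with both well in tighten the ring clockwise until it stops. Feel for the holes with light pressure, and do not force the spanner, neither down nor round once the ring has stopped. Then stand the spanner back upright in its slot; leave the ring tight, turn it by nothing but the spanner, and leave the other things on the bench alone.

Things in the scene. Friction and masses are not known exactly. Their poses are not given: they have to be found in the camera images.
- spanner_bar (a point): centre of the T-bar of the pin spanner, where to grasp it from above. One upright steel tool, 0.32 kg: T-bar 90 mm long (along this frame's y), 14 mm wide (x), 15 mm high, edges rounded; z up along the stem (12 mm in diameter). The yoke, a bar 66 x 18 x 10 mm parallel to the T-bar, has its top 50 mm and its underside 60 mm below this point. Grip firmly: turning loads twist it in the fingers
- prong_a (a point): tip of the prong at +22 mm along y of spanner_bar, 67 mm below it. The two prongs are steel pins under the yoke, 5 mm in diameter, 7 mm long, tapered to 2.6 mm over the last 3 mm
- prong_b (a point): tip of the other prong, at -22 mm along y of spanner_bar, 67 mm below it. Between the prongs, on the stem's axis, a centring nose 26.4 mm in diameter stands 12 mm below the yoke (end 72 mm below spanner_bar), tapered to 19 mm over its last 3.5 mm, so it enters the ring's bore 5 mm before the prongs reach the face
- ring_face (a point): centre of the lock ring's upper face, on its vertical axis, 57 mm above the bench. Steel ring 64 mm in diameter with a bore of 28 mm (the spanner's nose enters with 0.8 mm play all round) and four holes of 6.8 mm, 90 degrees apart on a 44 mm circle. This frame's yaw is the base plate's and does not tell the holes' angle: see them, or turn the lightly resting prongs until they drop in
- base_plate (a point): centre of the top of the housing's base plate, 150 (x) x 130 (y) mm, 12 mm thick, screwed to the bench. On it stands the grey cast housing with a round boss 86 mm in diameter, whose steel rim lies 3 mm below the ring's face. The prongs go in 7 mm, until the yoke lies on the ring's face; bearing and spindle end lie 13 mm below that face
- lock_ring (a joint): turn of the lock ring in rad, growing clockwise seen from above (tightening). It begins between 0.2 and 0.65, comes against a hard stop at 1.2 and stays where it is left. Friction about 0.13 N m, rising to 0.19 N m at the stop; a stiff wrist turned 0.1 rad on against the stop overloads the holes (60 N). Prongs pressed on the face with less than about 8 N do not drag it round
- slot (a point): centre of the mouth of the spanner's slot in the wooden tool block (125 x 88 x 28 mm, fixed), 28 mm above the bench, z up; slot 31 mm in x, 55 mm in y, 18 mm deep. Here the spanner stands, nose and prongs in the slot, yoke ends on the block's top, T-bar along y (either way round) and its centre 60 mm above this point. Two steel drifts stand 54 and 67 mm away in x, up to 62 mm above the bench
- pliers: bystander: red-handled pliers lying on the bench, 178 mm long
- tape_measure: bystander: yellow tape measure standing on the bench, 33 x 79 x 65 mm
- end_cap: bystander: white tube end cap on the bench, 45 mm across, 26 mm high
- chain_drive: bystander: round cream chain drive housing on the bench, 58 x 48 x 15 mm
Not all that is in view belongs to the job. Leave any red look-alike of the part that bears spanner_bar alone.

How it is judged (in metres and radians):
On the way, in this order (a step that is already met when the one before it is completed fails the run):
1. both prongs are at least 4 mm deep in holes of the lock ring, the ring not yet tightened (z of each of prong_a, prong_b in the frame of ring_face below -0.004 m and horizontal distance between prong_a and ring_face between 0.018 and 0.026 m and horizontal distance between prong_b and ring_face between 0.018 and 0.026 m and value of joint lock_ring below 1 rad), for 0.2 s.
2. the ring is turned to its stop (within 0.05 rad) with both prongs still at least 3 mm in (value of joint lock_ring above 1.15 rad and z of each of prong_a, prong_b in the frame of ring_face below -0.003 m and horizontal distance between each of prong_a, prong_b and ring_face below 0.026 m), for 0.2 s.
At the end, for the whole second after the job is handed in: The lock ring is within 0.06 rad of its stop, and the spanner stands released and at rest in its slot: T-bar centre within 8 mm of the slot's axis and 56 to 64 mm above its mouth, upright within 0.1 rad, T-bar along the slot within 0.3 rad (value of joint lock_ring above 1.14 rad and horizontal distance between spanner_bar and slot below 0.008 m and z of spanner_bar in the frame of slot between 0.056 and 0.064 m and angle between spanner_bar's own z axis and vertical below 0.1 rad and angle between the y axis of spanner_bar and the y axis of slot, either way round below 0.3 rad and velocity of joint lock_ring below 0.05 rad/s and linear speed of pin_spanner below 0.01 m/s); the robot touches nothing.
It fails at once if the spanner is forced, down or round, on the lock ring with more than 60 N (contact force between pin_spanner and bearing_unit above 60 N).
It fails at once if the arm or its fingers push the ring (contact force between any of the fingers, the arm and bearing_unit above 3 N).
It fails at once if the ring is turned past 1.05 rad while a prong is less than 2 mm in (value of joint lock_ring above 1.05 rad and velocity of joint lock_ring above 0.1 rad/s and z of any of prong_a, prong_b in the frame of ring_face above -0.002 m).
It fails at once if the spanner is tipped more than 0.5 rad (angle between spanner_bar's own z axis and vertical above 0.5 rad).
It fails at once if a bystander is moved more than 20 mm (distance of any of pliers, tape_measure, end_cap, chain_drive from where it was at the start of the episode above 0.02 m).
It also fails if it takes over 69 s, if anything falls off the work surface, if the arm or the gripper's body presses on something with over 40 N, if the wrist force passes 120 N, or if a joint passes its speed limit or range.

## Working session

There is one attempt and no reset: what is moved stays moved. The work goes in short steps, Python scripts to look and compute and a tool call to move; the robot and the scene stay as the last step left them, time stands still between calls to the robot, and variables do not carry over. Pictures are saved under pics/ and viewed, about 8 in all and at most 12, crops included, and the job is handed in when it is done.

Besides the shell and the picture viewer there is one more tool, called after "Emit:" by a JSON object that holds its "method" and its "body", one argument or row to a line. jog_arm: Moves the arm, as the interface text tells. Its arguments: {"type":"object","properties":{"slide":{"type":"array"},"twist":{"type":"array"},"claw":{"type":"number"},"newtons":{"type":"number"}},"required":["slide","twist"]}

```bash
mkdir -p pics; cat > h.py <<'E'
import numpy as np,cv2
from rig import r
from scipy.spatial.transform import Rotation as Ro
def save(n,f): cv2.imwrite('pics/'+n,f['img'][:,:,::-1])
def world(f,u,v,z=None,st=None):
    """pixel->world using depth; or intersect plane Z=z"""
    if 'tool_from_camera' in f:
        T=np.array(f['tool_from_camera']);Rt=Ro.from_rotvec(st['eef_rot']).as_matrix()
        A=Rt@T[:3,:3];c=Rt@T[:3,3]+np.array(st['position'])
    else:
        A=np.array(f['R']).T;c=-A@np.array(f['t'])
    d=A@np.array([(u-f['cx'])/f['fx'],(v-f['cy'])/f['fy'],1.])
    s=f['z_map'][int(v),int(u)] if z is None else (z-c[2])/d[2]
    return c+s*d
E
python3 - <<'E'
from h import *
import pickle
print(r.get_state())
fr={}
for n in('top','side','wrist'):
    f=r.grab_frame(n);fr[n]=f;save(n+'0.png',f)
pickle.dump(fr,open('f0.pkl','wb'))
E
```

```text
{'t': 0.0, 'q': array([ 1.09291321e+00,  2.21221463e-01,  1.52761527e+00,  3.80291764e-06,
        1.39470032e+00, -1.26071400e-01]), 'joint_vel': array([ 0.00060991,  0.0006947 , -0.00027092,  0.00016474, -0.00087841,
        0.00047715]), 'tau': array([-1.18300168e-04, -4.94606674e+01, -3.87382758e+01,  6.95594028e-02,
        5.75998449e-02, -2.14546571e-04]), 'position': array([215.05302828, 586.13136878, 201.13798681]), 'eef_rot': array([-5.49677969e-01, -3.09253852e+00,  2.91375690e-03]), 'wrist_force': array([-0.27471832, -1.21302732, -0.2834464 ]), 'ft_torque': array([ 0.0330511 ,  0.00515475, -0.0072756 ]), 'width': 87.29342771457185}
```

View pics/top0.png

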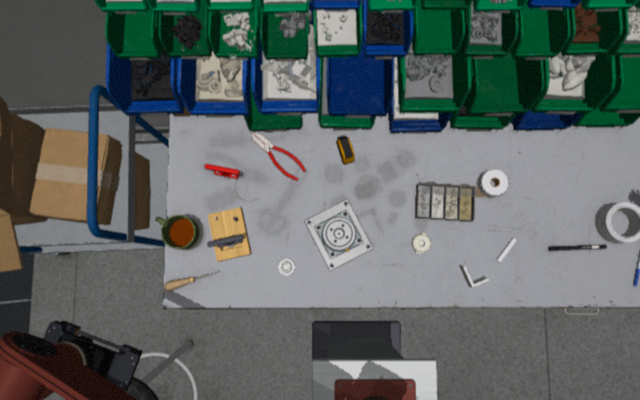

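View pics/side0.png

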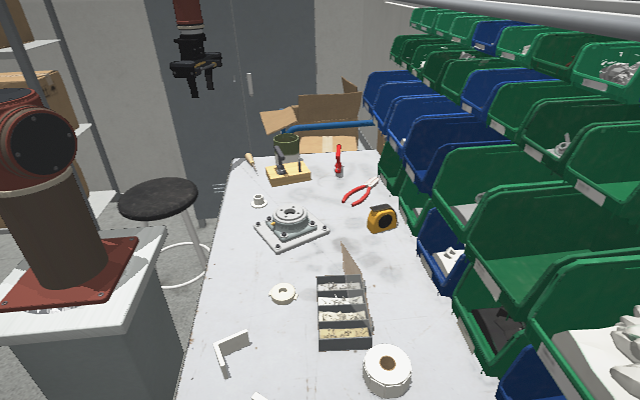

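The top view shows the block at about (230,235), the spanner T-bar at (226,241), the ring at (339,234), and the red look-alike at (224,171). In the side view the spanner stands at (280,160) and the housing at (291,217).

```bash
python3 - <<'E'
from h import *
import pickle
fr=pickle.load(open('f0.pkl','rb'));f=fr['top']
for n,u,v,z in [('bar',226,241,95),('barL',209,244,95),('barR',243,237,95),('ring',339,234,57),('blk',230,235,28),('red',224,171,None),('mug',180,232,None),('cap',287,267,None)]:
    print(n,world(f,u,v,z).round(0),world(f,u,v).round(0))
a=cv2.resize(f['img'][195:275,155:265],None,fx=5,fy=5,interpolation=3)
b=cv2.resize(f['img'][195:275,300:380],None,fx=5,fy=5,interpolation=3)
cv2.imwrite('pics/crop.png',cv2.resize(np.hstack([a,b]),None,fx=.84,fy=.84)[:,:,::-1])
E
```

```text
bar [451. 368.  95.] [451. 367.  99.]
barL [444. 410.  95.] [444. 409.  99.]
barR [461. 326.  95.] [465. 337.  28.]
ring [470.  89.  57.] [470.  88.  46.]
blk [470. 371.  28.] [470. 371.  30.]
red [630. 380.  76.] [630. 380.  76.]
mug [479. 501.  30.] [479. 501.  30.]
cap [387. 224.   8.] [387. 224.   8.]
```

View pics/crop.png

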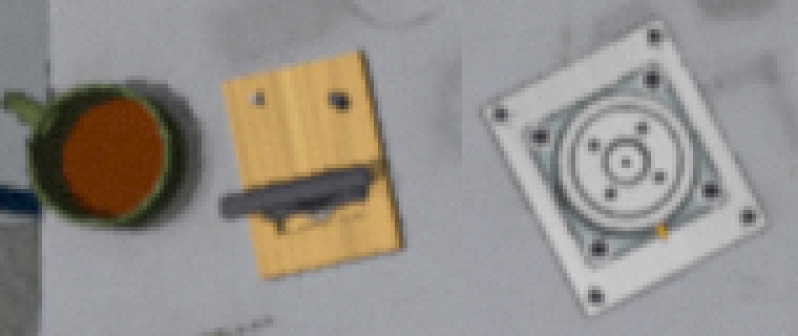

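View pics/wrist0.png

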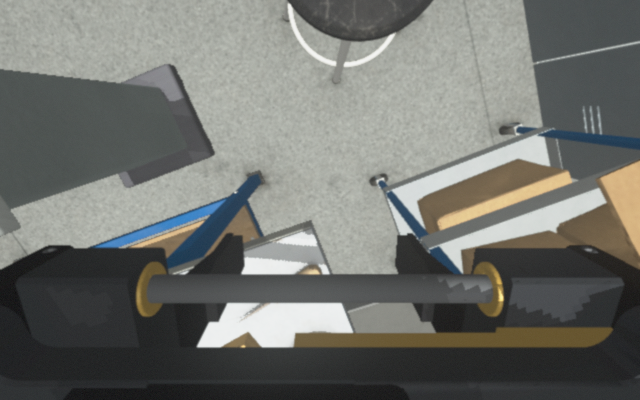

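The crop shows the bar running from (222,205) to (380,178), with yaw about 0.2. The ring centre is at (626,162), and its holes at (642,128), (594,145), (610,193) and (659,177) give a hole angle of about -0.44 rad. The wrist view shows only the floor and the fingers.

```bash
cat >> h.py <<'E'
def yawy(st):
    m=Ro.from_rotvec(st['eef_rot']).as_matrix(); return np.arctan2(m[1,1],m[0,1])
def plan(x,y,z,yaw=None):
    """totals: slide (tool axes now, units of 750mm), twist (units of pi) -- slide first, then twist"""
    st=r.get_state();m=Ro.from_rotvec(st['eef_rot']).as_matrix()
    d=m.T@(np.array([x,y,z])-st['position'])/750
    tw=0 if yaw is None else -((yaw-yawy(st)+np.pi)%(2*np.pi)-np.pi)/np.pi
    print('pos',st['position'].round(1),'yaw',yawy(st).round(3),'F',st['wrist_force'].round(1),'slide',d.round(4),'rows',np.abs(np.linalg.norm(d)/.0833).round(1),'twist',round(tw,4))
E
python3 - <<'E'
from h import *
import pickle
fr=pickle.load(open('f0.pkl','rb'));print(np.array(fr['wrist']['tool_from_camera']).round(2),fr['wrist']['fx'])
plan(452,368,200,0.2)
E
```

```text
[[  -0.     -0.96   -0.29   80.84]
 [   1.     -0.     -0.     -0.51]
 [   0.     -0.29    0.96 -183.32]
 [   0.      0.      0.      1.  ]] 311.5369998291372
pos [215.1 586.2 201.4] yaw 1.219 F [ 0.4 -0.2  0.5] slide [-0.3968 -0.1643  0.002 ] rows 5.2 twist 0.3244
```

Emit:
{"method": "jog_arm", "body": {
  "slide": [
    [-0.066,-0.0275,0],
    [-0.066,-0.0275,0],
    [-0.066,-0.0275,0],
    [-0.066,-0.0275,0],
    [-0.066,-0.0275,0],
    [-0.066,-0.0275,0],
    [0,0,0],
    [0,0,0],
    [0,0,0]
  ],
  "twist": [0,0,0,0,0,0,0.055,0.055,0.055],
  "claw": 0
}}

```text
t: 1.27
position: [451.5, 367.8, 201.8]
eef_rot: [-1.333, -2.844, 0.001]
wrist_force: [0.0, -0.1, -0.3]
width: 43.8
```

Emit:
{"method": "jog_arm", "body": {
  "slide": [
    [0,0,0],
    [0,0,0],
    [0,0,0],
    [0,0,0]
  ],
  "twist": [0.055,0.055,0.0495,0]
}}

```text
t: 1.78
position: [451.3, 368.1, 201.9]
eef_rot: [-1.987, -2.433, 0.001]
wrist_force: [0.7, 0.1, -0.6]
width: 43.4
```

```bash
python3 - <<'E'
from h import *
import pickle
plan(452,368,200,0.2)
st=r.get_state();f=r.grab_frame('wrist');pickle.dump((st,f),open('f1.pkl','wb'));save('w1.png',f)
E
```

```text
pos [451.3 368.1 201.9] yaw 0.201 F [ 0.7  0.1 -0.6] slide [-0.0003  0.0009  0.0025] rows 0.0 twist 0.0003
```

View pics/w1.png

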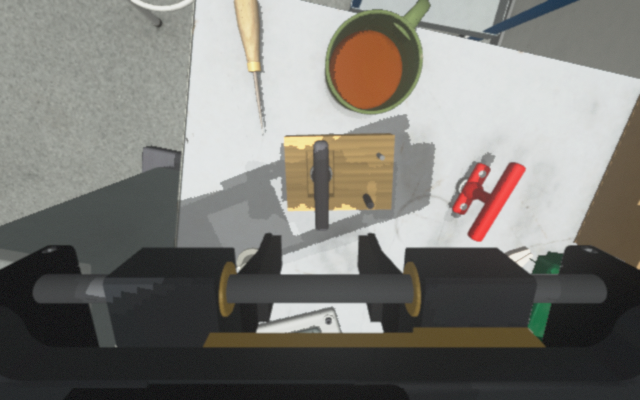

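The wrist view shows the bar from (321,141) to (321,229), square to the jaws. Next I compute its centre.

```bash
python3 - <<'E'
from h import *
import pickle
st,f=pickle.load(open('f1.pkl','rb'))
a=world(f,321,142,95.5,st);b=world(f,321.5,228,95.5,st);print(a,b,np.linalg.norm(a-b),(a+b)/2,np.arctan2(*(a-b)[[1,0]])-np.pi/2)
print(world(f,321,185,None,st), world(f,321,160,None,st))
# block edges at z28
for p in [(285,136),(393,134),(394,209),(287,209)]: print(world(f,*p,28,st).round(1))
z=f['z_map'];print(np.unique(z[141:230,321].round(0),return_counts=True))
c=(a+b)/2
plan(c[0],c[1],69)
E
```

```text
[441.33957114 414.79382053  95.5       ] [458.82024904 331.65045125  95.5       ] 84.96113202120735 [450.07991009 373.22213589  95.5       ] 0.20722914073958631
[449.36858526 375.41856197  97.71137344] [444.66314971 398.50740716  95.71107952]
[401.9 406.   28. ]
[520.7 432.4  28. ]
[545.5 346.6  28. ]
[418.8 320.9  28. ]
(array([285., 286., 287., 288., 289., 290., 291., 292., 293., 294., 295.,
       296., 297., 298., 299., 300., 301., 302., 303., 304., 306., 307.,
       308., 309., 310., 311.], dtype=float32), array([1, 3, 2, 5, 1, 7, 6, 2, 3, 2, 4, 8, 1, 3, 2, 5, 2, 5, 2, 7, 3, 4,
       4, 3, 3, 1]))
pos [451.4 368.1 202. ] yaw 0.203 F [-0.7 -0.6  0.1] slide [ 0.0071 -0.0002  0.1773] rows 2.1 twist 0
```

Emit:
{"method": "jog_arm", "body": {
  "slide": [
    [0.004,0,0.04],
    [0,0,0.04],
    [0,0,0.04],
    [0,0,0.03],
    [0,0,0.027],
    [0,0,0]
  ],
  "twist": [0,0,0,0,0,0]
}}

```text
t: 2.58
position: [449.6, 370.3, 67.5]
eef_rot: [-1.987, -2.432, 0.006]
wrist_force: [-0.4, 0.2, 0.3]
width: 43.5
```

```bash
python3 - <<'E'
from h import *
import pickle
plan(450.5,371,69,0.205)
st=r.get_state();f=r.grab_frame('wrist');pickle.dump((st,f),open('f2.pkl','wb'));save('w2.png',f)
E
```

```text
pos [449.6 370.3  67.5] yaw 0.201 F [-0.4  0.2  0.3] slide [ 0.0007  0.0013 -0.002 ] rows 0.0 twist -0.0013
```

View pics/w2.png

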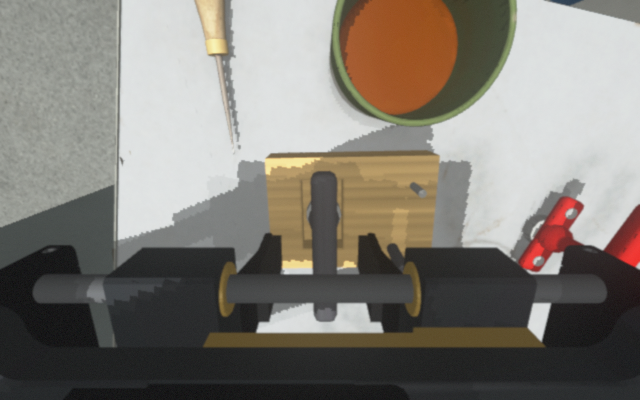

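The bar now runs from (323,172) to (324,322), between the fingers.

```bash
python3 - <<'E'
from h import *
import pickle
st,f=pickle.load(open('f2.pkl','rb'))
a=world(f,323,173,95.5,st);b=world(f,324.5,321,93,st);print(a,b,np.linalg.norm(a-b),(a+b)/2,np.arctan2(*(a-b)[[1,0]])-np.pi/2)
for q in [(323,180),(323,200),(323,230),(324,250),(324,262)]: print(world(f,*q,None,st).round(1))
m=Ro.from_rotvec(st['eef_rot']).as_matrix();print('offset tool',m.T@((a+b)/2-st['position']))
E
```

```text
[440.36623371 416.41990964  95.5       ] [459.59205482 327.58834922  93.        ] 90.92265023354803 [449.97914427 372.00412943  94.25      ] 0.213142646183899
[441.1 412.9  95.7]
[443.2 402.5  95.8]
[446.5 386.4  96.8]
[449.5 374.9  96.4]
[450.8 368.2  97.1]
offset tool [  1.56752523   0.60606679 -26.74470442]
```

Emit:
{"method": "jog_arm", "body": {
  "slide": [
    [0.002,0,-0.002],
    [0,0,0],
    [0,0,0],
    [0,0,0],
    [0,0,0],
    [0,0,0]
  ],
  "twist": [-0.002,0,0,0,0,0],
  "claw": -1,
  "newtons": 50
}}

```text
t: 3.38
position: [451.0, 372.8, 71.4]
eef_rot: [1.981, 2.438, 0.001]
wrist_force: [0.1, 0.2, 2.4]
width: 12.7
```

```bash
python3 - <<'E'
from h import *
plan(450.5,372,69,0.205);print(r.get_state())
E
```

```text
pos [451.  372.8  71.4] yaw 0.206 F [0.1 0.2 2.4] slide [-0.0009 -0.0009  0.0032] rows 0.0 twist 0.0003
{'t': 3.375, 'q': array([ 5.56036537e-01,  2.53211421e-01,  1.74608779e+00, -5.86108178e-05,
        1.14148432e+00,  3.50216336e-01]), 'joint_vel': array([ 0.00083063, -0.00031879,  0.00075155,  0.0012654 ,  0.00065217,
       -0.00220481]), 'tau': array([ 1.14639164e-01, -4.55929077e+01, -3.34098995e+01,  1.55060906e-01,
        1.59963006e-01,  4.14905429e-02]), 'position': array([450.99085286, 372.78274862,  71.37637991]), 'eef_rot': array([1.98125521e+00, 2.43767430e+00, 1.17402514e-03]), 'wrist_force': array([0.08372343, 0.2272482 , 2.35198665]), 'ft_torque': array([-0.03356948, -0.03430801,  0.05594879]), 'width': 12.722215354574224}
```

Emit:
{"method": "jog_arm", "body": {
  "slide": [
    [0,0,-0.01],
    [0,0,-0.02],
    [0,0,-0.02],
    [0,0,-0.02],
    [0,0,-0.025],
    [0,0,-0.025],
    [0,0,0]
  ],
  "twist": [0,0,0,0,0,0,0]
}}

```text
t: 4.25
position: [452.1, 373.5, 163.8]
eef_rot: [1.98, 2.437, 0.007]
wrist_force: [1.1, 0.6, -3.9]
width: 12.2
```

```bash
python3 - <<'E'
from h import *
plan(450,160,160,0.206);plan(470,89,160,-.44)
E
```

```text
pos [452.1 373.5 163.8] yaw 0.206 F [ 1.1  0.6 -3.9] slide [-0.2781 -0.061   0.0044] rows 3.4 twist -0.0
pos [452.1 373.5 163.8] yaw 0.206 F [ 1.1  0.6 -3.9] slide [-0.3762 -0.0542  0.0043] rows 4.6 twist 0.2056
```

```bash
python3 - <<'E'
from h import *
plan(432,8,163,-.44)
E
```

```text
pos [452.1 373.5 163.8] yaw 0.206 F [ 1.1  0.6 -3.9] slide [-4.716e-01 -1.259e-01 -2.000e-04] rows 5.9 twist 0.2056
```

Emit:
{"method": "jog_arm", "body": {
  "slide": [
    [-0.03,-0.008,0],
    [-0.06,-0.016,0],
    [-0.07,-0.0187,0],
    [-0.07,-0.0187,0],
    [-0.07,-0.0187,0],
    [-0.07,-0.0187,0],
    [-0.06,-0.016,0],
    [-0.0416,-0.011,0]
  ],
  "twist": [0,0,0,0,0,0,0,0]
}}

```text
t: 5.25
position: [429.9, 5.2, 160.6]
eef_rot: [-1.983, -2.436, 0.001]
wrist_force: [0.5, -0.1, -3.6]
width: 12.5
```

Emit:
{"method": "jog_arm", "body": {
  "slide": [
    [0,0,0],
    [0,0,0],
    [0,0,0],
    [0,0,0],
    [0,0,0],
    [0,0,0],
    [0,0,0]
  ],
  "twist": [0.02,0.045,0.05,0.05,0.04,0,0]
}}

```text
t: 6.12
position: [430.3, 7.1, 160.7]
eef_rot: [-2.649, -1.688, 0.001]
wrist_force: [-0.2, 0.2, -3.3]
width: 12.8
```

```bash
python3 - <<'E'
from h import *
import pickle
plan(432,8,163,-.44)
st=r.get_state();f=r.grab_frame('wrist');pickle.dump((st,f),open('f3.pkl','wb'));save('w3.png',f)
E
```

```text
pos [430.3   7.1 160.7] yaw -0.436 F [-0.2  0.2 -3.3] slide [ 0.002   0.0015 -0.0031] rows 0.0 twist 0.0013
```

View pics/w3.png

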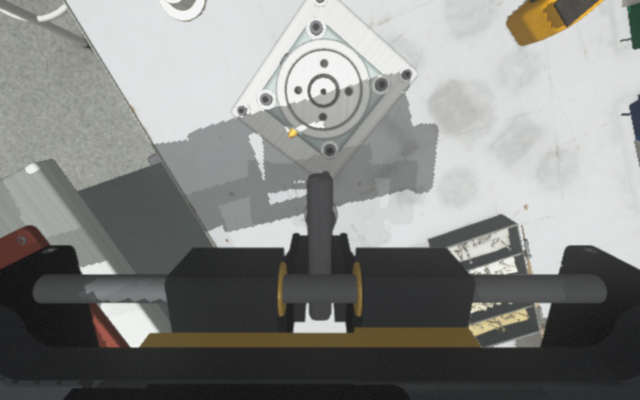

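The holes are at (324,64), (323,118), (298,91) and (349,91), and the ring centre is at (323,91). The bar spans (319,172) to (320,321). Next I refine the hole positions with a blob centroid.

```bash
python3 - <<'E'
from h import *
import pickle
st,f=pickle.load(open('f3.pkl','rb'))
g=255.-cv2.cvtColor(f['img'],cv2.COLOR_RGB2GRAY)
P=[]
for u,v in [(324,64),(323,118),(298,91),(349,91)]:
    w=g[v-6:v+7,u-6:u+7];w=np.clip(w-np.percentile(w,60)-15,0,None);yy,xx=np.mgrid[-6:7,-6:7]
    uu,vv=u+(w*xx).sum()/w.sum(),v+(w*yy).sum()/w.sum()
    P.append(world(f,uu,vv,56.,st));print(round(uu,1),round(vv,1),P[-1].round(1))
P=np.array(P);c=P.mean(0);print('c',c,np.linalg.norm((P-c)[:,:2],axis=1))
d1=P[0]-P[1];d2=P[3]-P[2]
print('ang',np.arctan2(d1[1],d1[0]),np.arctan2(d2[1],d2[0]))
print('depthz',world(f,323,75,None,st))
zb=st['position'][2]+24.
a=world(f,319.5,173,zb,st);b=world(f,320,321,zb-1.5,st);m=Ro.from_rotvec(st['eef_rot']).as_matrix()
print('bar',np.linalg.norm(a-b),'yaw',np.arctan2(*(a-b)[[1,0]])-np.pi/2,'off tool',m.T@((a+b)/2-st['position']))
E
```

```text
323.6 62.9 [479.9 109.3  56. ]
322.4 116.4 [460.4  69.7  56. ]
297.6 89.8 [450.2  99.2  56. ]
348.3 91.0 [489.9  79.6  56. ]
c [470.09728714  89.44500357  56.        ] [22.10947067 21.98206084 22.16745538 22.12832213]
ang 1.1145578692844338 -0.45845625863370254
depthz [475.99992738 101.76014258  42.61918905]
bar 92.38709468238461 yaw -0.43355169828202555 off tool [ -1.15719328  -1.54583495 -23.24898685]
```

```bash
python3 - <<'E'
from h import *
plan(471.9,89.7,125,-.457)
E
```

```text
pos [430.4   7.1 160.8] yaw -0.436 F [ 0.2  0.6 -4. ] slide [0.1232 0.0036 0.0477] rows 1.6 twist 0.0066
```

Emit:
{"method": "jog_arm", "body": {
  "slide": [
    [0.02,0.0006,0],
    [0.03,0.001,0],
    [0.03,0.001,0],
    [0.028,0.001,0],
    [0.015,0,0.012],
    [0,0,0.02],
    [0,0,0.0155],
    [0,0,0],
    [0,0,0]
  ],
  "twist": [0,0,0,0,0,0.0066,0,0,0]
}}

```text
t: 7.3
position: [472.2, 89.0, 125.5]
eef_rot: [2.669, 1.657, 0.0]
wrist_force: [0.5, -0.2, -3.8]
width: 12.5
```

```bash
python3 - <<'E'
from h import *
import pickle
plan(471.9,89.7,113,-.457)
f=r.grab_frame('side');st=r.get_state();g=r.grab_frame('wrist')
pickle.dump((st,g),open('f4.pkl','wb'))
a=cv2.resize(f['img'][150:250,240:350],None,fx=4,fy=4,interpolation=3)
b=cv2.resize(g['img'][100:340,220:420],None,fx=1.667,fy=1.667,interpolation=3)
cv2.imwrite('pics/c4.png',np.hstack([a,b[:400]])[:,:,::-1])
E
```

```text
pos [472.2  89.  125.5] yaw -0.46 F [ 0.5 -0.2 -3.8] slide [ 0.0006 -0.0008  0.0166] rows 0.2 twist -0.0008
```

View pics/c4.png

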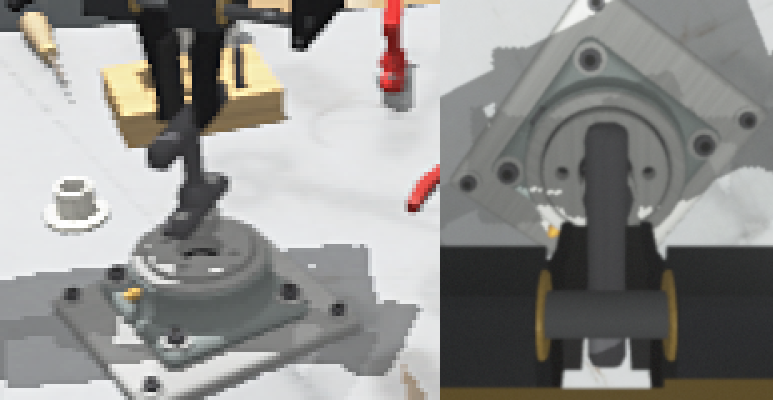

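The side crop shows the yoke hovering over the bore at (200,253). In the wrist crop the side holes at columns 563 and 647 straddle the bar at 606, so the spanner is laterally centred. Next I lower it gently.

Emit:
{"method": "jog_arm", "body": {
  "slide": [
    [0,0,0.005],
    [0,0,0.005],
    [0,0,0.005],
    [0,0,0],
    [0,0,0]
  ],
  "twist": [0,0,0,0,0]
}}

```text
t: 8.02
position: [472.2, 89.5, 114.1]
eef_rot: [-2.668, -1.658, 0.0]
wrist_force: [0.3, 0.5, -3.3]
width: 12.8
```

Emit:
{"method": "jog_arm", "body": {
  "slide": [
    [0,0,0.0025],
    [0,0,0],
    [0,0,0]
  ],
  "twist": [0,0,0]
}}

```text
t: 8.4
position: [472.2, 89.5, 112.3]
eef_rot: [2.668, 1.658, 0.0]
wrist_force: [0.3, 0.5, -3.1]
width: 12.4
```

Emit:
{"method": "jog_arm", "body": {
  "slide": [
    [0,0,0.002],
    [0,0,0],
    [0,0,0]
  ],
  "twist": [0,0,0]
}}

```text
t: 8.78
position: [472.2, 89.5, 110.7]
eef_rot: [2.669, 1.658, -0.0]
wrist_force: [0.1, -0.4, -3.2]
width: 12.4
```

Emit:
{"method": "jog_arm", "body": {
  "slide": [
    [0,0,0.002],
    [0,0,0],
    [0,0,0]
  ],
  "twist": [0,0,0]
}}

```text
t: 9.15
position: [472.2, 89.5, 109.2]
eef_rot: [-2.668, -1.658, 0.0]
wrist_force: [-0.0, 0.0, -3.5]
width: 12.5
```

Emit:
{"method": "jog_arm", "body": {
  "slide": [
    [0,0,0.001],
    [0,0,0]
  ],
  "twist": [0,0]
}}

```text
t: 9.4
position: [472.3, 89.5, 108.6]
eef_rot: [2.668, 1.658, 0.0]
wrist_force: [0.4, -0.2, -1.6]
width: 12.7
```

Emit:
{"method": "jog_arm", "body": {
  "slide": [
    [0,0,0.001],
    [0,0,0]
  ],
  "twist": [0,0]
}}

```text
t: 9.65
position: [472.0, 89.5, 107.6]
eef_rot: [-2.668, -1.658, 0.0]
wrist_force: [-0.5, 1.1, -3.9]
width: 12.5
```

Emit:
{"method": "jog_arm", "body": {
  "slide": [
    [0,0,0.001],
    [0,0,0]
  ],
  "twist": [0,0]
}}

```text
t: 9.9
position: [472.0, 89.5, 106.8]
eef_rot: [-2.668, -1.658, 0.0]
wrist_force: [-0.5, 0.0, -3.2]
width: 12.5
```

Emit:
{"method": "jog_arm", "body": {
  "slide": [
    [0,0,0.001],
    [0,0,0]
  ],
  "twist": [0,0]
}}

```text
t: 10.15
position: [472.1, 89.5, 106.2]
eef_rot: [-2.668, -1.658, 0.0]
wrist_force: [-1.1, 0.9, -3.2]
width: 12.4
```

Emit:
{"method": "jog_arm", "body": {
  "slide": [
    [0,0,0.001],
    [0,0,0.001],
    [0,0,0]
  ],
  "twist": [0,0,0]
}}

```text
t: 10.52
position: [472.1, 89.5, 104.6]
eef_rot: [-2.668, -1.658, 0.0]
wrist_force: [0.1, 1.5, -4.0]
width: 12.4
```

Emit:
{"method": "jog_arm", "body": {
  "slide": [
    [0,0,0.001],
    [0,0,0.001],
    [0,0,0]
  ],
  "twist": [0,0,0]
}}

```text
t: 10.9
position: [472.1, 89.5, 103.2]
eef_rot: [-2.668, -1.658, 0.0]
wrist_force: [-0.6, -0.1, -3.7]
width: 12.6
```

Emit:
{"method": "jog_arm", "body": {
  "slide": [
    [0,0,0.001],
    [0,0,0.001],
    [0,0,0]
  ],
  "twist": [0,0,0]
}}

```text
t: 11.28
position: [472.1, 89.5, 101.6]
eef_rot: [-2.668, -1.658, 0.0]
wrist_force: [-1.0, 0.4, -4.2]
width: 12.5
```

Emit:
{"method": "jog_arm", "body": {
  "slide": [
    [0,0,0.001],
    [0,0,0]
  ],
  "twist": [0,0]
}}

```text
t: 11.52
position: [472.3, 89.5, 101.1]
eef_rot: [2.668, 1.658, 0.0]
wrist_force: [-0.7, 0.6, -2.6]
width: 12.8
```

Emit:
{"method": "jog_arm", "body": {
  "slide": [
    [0,0,0.001],
    [0,0,0]
  ],
  "twist": [0,0]
}}

```text
t: 11.78
position: [472.5, 89.5, 100.6]
eef_rot: [2.668, 1.658, 0.001]
wrist_force: [-0.4, 1.3, -0.2]
width: 12.5
```

```bash
python3 - <<'E'
from h import *
plan(472,89.5,100,-.457);print(r.get_state()['ft_torque'])
E
```

```text
pos [472.5  89.5 100.6] yaw -0.459 F [-0.4  1.3 -0.2] slide [-0.0003 -0.0006  0.0008] rows 0.0 twist -0.0006
[ 0.05048505  0.1970172  -0.0083089 ]
```

Emit:
{"method": "jog_arm", "body": {
  "slide": [
    [0,0,0],
    [0,0,-0.0005],
    [0,0,0],
    [0,0,0],
    [0,0,0],
    [0,0,0]
  ],
  "twist": [0,0,0.01,0.015,0.015,0],
  "newtons": 60
}}

```text
t: 12.52
position: [472.1, 89.5, 100.6]
eef_rot: [-2.767, -1.487, 0.0]
wrist_force: [-0.5, 0.9, 0.6]
width: 12.5
```

```bash
python3 - <<'E'
from h import *
plan(472,89.5,100,-.457);print(r.get_state()['ft_torque'])
E
```

```text
pos [472.1  89.5 100.6] yaw -0.585 F [-0.5  0.9  0.6] slide [-0.0001 -0.0001  0.0008] rows 0.0 twist -0.0407
[0.08856722 0.20428282 0.13088046]
```

Emit:
{"method": "jog_arm", "body": {
  "slide": [
    [0,0,0],
    [0,0,0],
    [0,0,0],
    [0,0,0],
    [0,0,0],
    [0,0,0]
  ],
  "twist": [0.015,0.015,0.015,0.015,0.015,0]
}}

```text
t: 13.28
position: [472.2, 89.5, 100.6]
eef_rot: [-2.922, -1.153, -0.0]
wrist_force: [-0.1, 1.1, 0.5]
width: 12.5
```

```bash
python3 - <<'E'
from h import *
plan(472,89.5,100,-.457);print(r.get_state()['ft_torque'])
E
```

```text
pos [472.2  89.5 100.6] yaw -0.819 F [-0.1  1.1  0.5] slide [-0.0002 -0.0001  0.0009] rows 0.0 twist -0.1153
[0.12871093 0.2444104  0.14135912]
```

Emit:
{"method": "jog_arm", "body": {
  "slide": [
    [0,0,0],
    [0,0,0],
    [0,0,0],
    [0,0,0],
    [0,0,0]
  ],
  "twist": [0.0125,0.0125,0.0125,0.0125,0]
}}

```text
t: 13.9
position: [472.2, 89.5, 100.7]
eef_rot: [3.004, 0.921, 0.0]
wrist_force: [0.0, 0.5, 0.4]
width: 12.5
```

```bash
cat > s.py <<'E'
from h import *
s=r.get_state();print(round(yawy(s),3),s['position'].round(1),s['wrist_force'].round(1),s['ft_torque'].round(3),s['t'])
E
python3 s.py
```

```text
-0.976 [472.2  89.5 100.7] [0.  0.5 0.4] [0.097 0.166 0.153] 13.9
```

Emit:
{"method": "jog_arm", "body": {
  "slide": [
    [0,0,0],
    [0,0,0]
  ],
  "twist": [0.008,0]
}}

```text
t: 14.15
position: [472.2, 89.5, 100.6]
eef_rot: [-3.016, -0.881, -0.0]
wrist_force: [-0.0, 1.1, 0.1]
width: 12.2
```

```bash
python3 s.py
```

```text
-1.002 [472.2  89.5 100.6] [-0.   1.1  0.1] [0.211 0.182 0.123] 14.15
```

Emit:
{"method": "jog_arm", "body": {
  "slide": [
    [0,0,0],
    [0,0,0],
    [0,0,0]
  ],
  "twist": [0.008,0.008,0]
}}

```text
t: 14.52
position: [472.2, 89.5, 100.7]
eef_rot: [3.037, 0.804, 0.0]
wrist_force: [-0.6, 0.6, 0.8]
width: 12.1
```

```bash
python3 s.py
```

```text
-1.053 [472.2  89.5 100.7] [-0.6  0.6  0.8] [0.211 0.169 0.196] 14.525
```

Emit:
{"method": "jog_arm", "body": {
  "slide": [
    [0,0,0],
    [0,0,0]
  ],
  "twist": [0.008,0]
}}

```text
t: 14.78
position: [472.2, 89.5, 100.6]
eef_rot: [-3.047, -0.766, -0.0]
wrist_force: [-0.4, 1.0, 0.1]
width: 12.6
```

```bash
python3 s.py
```

```text
-1.078 [472.2  89.5 100.6] [-0.4  1.   0.1] [0.121 0.143 0.181] 14.775
```

Emit:
{"method": "jog_arm", "body": {
  "slide": [
    [0,0,0],
    [0,0,0]
  ],
  "twist": [0.01,0]
}}

```text
t: 15.02
position: [472.2, 89.5, 100.6]
eef_rot: [-3.058, -0.718, 0.0]
wrist_force: [-1.1, 1.1, 0.4]
width: 12.6
```

```bash
python3 s.py
```

```text
-1.11 [472.2  89.5 100.6] [-1.1  1.1  0.4] [0.14  0.135 0.17 ] 15.025
```

Emit:
{"method": "jog_arm", "body": {
  "slide": [
    [0,0,0],
    [0,0,0],
    [0,0,0]
  ],
  "twist": [0.007,0.007,0]
}}

```text
t: 15.4
position: [472.2, 89.5, 100.6]
eef_rot: [3.073, 0.651, 0.0]
wrist_force: [1.0, 0.8, 0.3]
width: 12.3
```

```bash
python3 s.py
```

```text
-1.153 [472.2  89.5 100.6] [1.  0.8 0.3] [0.141 0.14  0.352] 15.4
```

Emit:
{"method": "jog_arm", "body": {
  "slide": [
    [0,0,0],
    [0,0,0]
  ],
  "twist": [0.005,0]
}}

```text
t: 15.65
position: [472.2, 89.5, 100.6]
eef_rot: [3.078, 0.627, 0.0]
wrist_force: [0.1, 0.5, 0.6]
width: 12.5
```

```bash
python3 s.py
```

```text
-1.169 [472.2  89.5 100.6] [0.1 0.5 0.6] [0.143 0.118 0.442] 15.65
```

Emit:
{"method": "jog_arm", "body": {
  "slide": [
    [0,0,0],
    [0,0,0],
    [0,0,0]
  ],
  "twist": [0.005,0,0]
}}

```text
t: 16.02
position: [472.2, 89.5, 100.7]
eef_rot: [3.083, 0.603, 0.0]
wrist_force: [-0.5, 1.4, 1.5]
width: 12.1
```

```bash
python3 s.py
```

```text
-1.184 [472.2  89.5 100.7] [-0.5  1.4  1.5] [0.141 0.137 0.542] 16.025
```

Emit:
{"method": "jog_arm", "body": {
  "slide": [
    [0,0,0],
    [0,0,0],
    [0,0,0],
    [0,0,0]
  ],
  "twist": [-0.01,-0.01,-0.008,0]
}}

```text
t: 16.52
position: [472.1, 89.4, 100.6]
eef_rot: [-3.054, -0.738, 0.0]
wrist_force: [0.2, 0.3, 0.2]
width: 12.4
```

```bash
python3 s.py
```

```text
-1.097 [472.1  89.4 100.6] [0.2 0.3 0.2] [0.119 0.038 0.025] 16.525
```

Torque has been relieved, so I lift straight out.

Emit:
{"method": "jog_arm", "body": {
  "slide": [
    [0,0,-0.002],
    [0,0,-0.004],
    [0,0,-0.004],
    [0,0,-0.004],
    [0,0,0]
  ],
  "twist": [0,0,0,0,0]
}}

```text
t: 17.15
position: [472.4, 89.4, 111.5]
eef_rot: [3.053, 0.738, 0.001]
wrist_force: [0.2, 0.7, -3.5]
width: 12.3
```

Emit:
{"method": "jog_arm", "body": {
  "slide": [
    [0,0,-0.01],
    [0,0,-0.02],
    [0,0,-0.02],
    [0,0,-0.015],
    [0,0,0]
  ],
  "twist": [0,0,0,0,0]
}}

```text
t: 17.77
position: [473.3, 89.5, 161.5]
eef_rot: [3.053, 0.738, 0.005]
wrist_force: [-0.7, -0.7, -3.4]
width: 12.8
```

```bash
python3 - <<'E'
from h import *
import pickle
st=r.get_state();f=r.grab_frame('wrist');pickle.dump((st,f),open('f5.pkl','wb'))
cv2.imwrite('pics/w5.png',cv2.resize(f['img'][60:340,200:440],None,fx=2,fy=2,interpolation=3)[:,:,::-1])
plan(451,372.8,163,.206)
E
```

```text
pos [472.6  89.5 160.5] yaw -1.097 F [-0.  -1.3 -4.2] slide [ 0.1469 -0.3492 -0.0033] rows 4.5 twist -0.4147
```

View pics/w5.png

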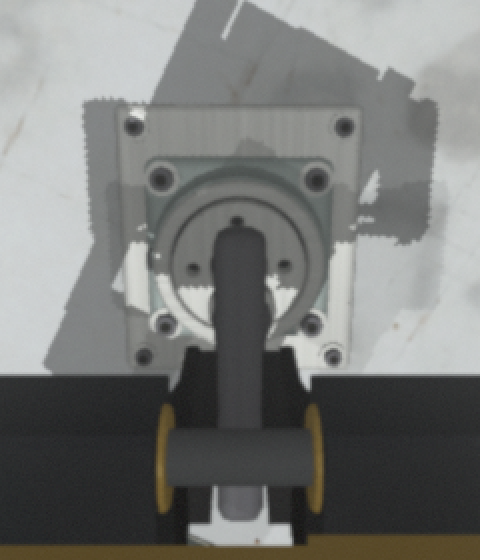

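The spanner is out of the ring. The crop shows the holes at (237,221), (194,268) and (285,265), and the bar from (240,228) to (240,520). I check the ring's turn and the bar's yaw in the grip.

```bash
python3 - <<'E'
from h import *
import pickle
st,f=pickle.load(open('f5.pkl','rb'))
w=lambda u,v,z:world(f,200+u/2,60+v/2,z,st)
a,b=w(194,267,56),w(285,265.5,56);d=b-a;print('holes',a,b,np.linalg.norm(d),'ang',np.arctan2(d[1],d[0]),'tool',yawy(st))
h=w(237,221,56);c=(a+b)/2;print('far',np.arctan2(*(h-c)[[1,0]])-np.pi/2)
zb=st['position'][2]+24.
a=w(240,229,zb);b=w(240,519,zb-1.5);print('bar',np.linalg.norm(a-b),(np.arctan2(*(a-b)[[1,0]])-np.pi/2))
m=Ro.from_rotvec(st['eef_rot']).as_matrix();print(m.T@((a+b)/2-st['position']))
E
```

```text
holes [460.37779613 108.13493033  56.        ] [480.98286915  69.48950584  56.        ] 43.795409211192386 ang -1.0809562578647343 tool -1.0966523637581989
far -1.0445225619449727
bar 90.4032861436392 -1.0971797416556166
[ -1.86997271  -0.64108213 -23.2560653 ]
```

Emit:
{"method": "jog_arm", "body": {
  "slide": [
    [0,0,0],
    [0,0,0],
    [0,0,0],
    [0,0,0],
    [0,0,0],
    [0,0,0],
    [0,0,0],
    [0,0,0],
    [0,0,0],
    [0,0,0]
  ],
  "twist": [-0.02,-0.04,-0.055,-0.055,-0.055,-0.055,-0.055,-0.05,-0.03,0]
}}

```text
t: 19.08
position: [471.6, 89.5, 159.1]
eef_rot: [-1.98, -2.437, 0.001]
wrist_force: [-0.1, -0.0, -3.5]
width: 12.5
```

```bash
python3 - <<'E'
from h import *
plan(451,372.8,163,.206)
E
```

```text
pos [471.6  89.5 159.1] yaw 0.206 F [-0.1 -0.  -3.5] slide [ 0.3754  0.0504 -0.0052] rows 4.5 twist 0.0001
```

Emit:
{"method": "jog_arm", "body": {
  "slide": [
    [0.025,0.0034,-0.001],
    [0.05,0.0067,-0.001],
    [0.065,0.0087,-0.001],
    [0.065,0.0087,-0.001],
    [0.065,0.0087,-0.001],
    [0.06,0.0081,0],
    [0.0454,0.0061,0],
    [0,0,0],
    [0,0,0]
  ],
  "twist": [0,0,0,0,0,0,0,0,0]
}}

```text
t: 20.2
position: [450.9, 372.2, 162.9]
eef_rot: [-1.981, -2.438, 0.003]
wrist_force: [-0.6, -0.8, -3.7]
width: 12.1
```

```bash
python3 - <<'E'
from h import *
plan(451,372.8,100,.206)
E
```

```text
pos [450.9 372.2 162.9] yaw 0.206 F [-0.6 -0.8 -3.7] slide [0.0008 0.0004 0.0839] rows 1.0 twist 0.0001
```

Emit:
{"method": "jog_arm", "body": {
  "slide": [
    [0.0008,0,0.02],
    [0,0,0.03],
    [0,0,0.03],
    [0,0,0.02],
    [0,0,0],
    [0,0,0]
  ],
  "twist": [0,0,0,0,0,0]
}}

```text
t: 20.95
position: [451.8, 373.5, 89.4]
eef_rot: [1.98, 2.438, 0.002]
wrist_force: [0.8, -0.4, -3.5]
width: 12.4
```

Emit:
{"method": "jog_arm", "body": {
  "slide": [
    [0,0,0.003],
    [0,0,0.003],
    [0,0,0]
  ],
  "twist": [0,0,0]
}}

```text
t: 21.32
position: [451.1, 373.4, 84.1]
eef_rot: [1.98, 2.439, -0.0]
wrist_force: [0.1, 0.3, -3.8]
width: 12.3
```

Emit:
{"method": "jog_arm", "body": {
  "slide": [
    [0,0,0.002],
    [0,0,0]
  ],
  "twist": [0,0]
}}

```text
t: 21.58
position: [451.0, 373.3, 82.5]
eef_rot: [-1.98, -2.439, 0.0]
wrist_force: [0.1, 0.4, -4.0]
width: 12.3
```

Emit:
{"method": "jog_arm", "body": {
  "slide": [
    [0,0,0.002],
    [0,0,0.002],
    [0,0,0]
  ],
  "twist": [0,0,0]
}}

```text
t: 21.95
position: [451.0, 373.3, 79.4]
eef_rot: [-1.98, -2.439, 0.001]
wrist_force: [-0.3, 0.1, -2.7]
width: 12.4
```

Emit:
{"method": "jog_arm", "body": {
  "slide": [
    [0,0,0.002],
    [0,0,0.002],
    [0,0,0]
  ],
  "twist": [0,0,0]
}}

```text
t: 22.32
position: [451.0, 373.3, 76.4]
eef_rot: [-1.98, -2.439, 0.001]
wrist_force: [-0.4, 0.5, -3.7]
width: 12.5
```

Emit:
{"method": "jog_arm", "body": {
  "slide": [
    [0,0,0.002],
    [0,0,0.001],
    [0,0,0]
  ],
  "twist": [0,0,0]
}}

```text
t: 22.7
position: [451.1, 373.3, 74.3]
eef_rot: [-1.98, -2.439, 0.0]
wrist_force: [0.4, -0.2, -3.4]
width: 12.2
```

Nose and prongs are in the slot, with about 3 mm left to go.

Emit:
{"method": "jog_arm", "body": {
  "slide": [
    [0,0,0.002],
    [0,0,0.001],
    [0,0,0]
  ],
  "twist": [0,0,0]
}}

```text
t: 23.08
position: [451.0, 373.3, 72.0]
eef_rot: [-1.98, -2.439, 0.0]
wrist_force: [0.5, -0.1, -3.0]
width: 12.3
```

Emit:
{"method": "jog_arm", "body": {
  "slide": [
    [0,0,0.001],
    [0,0,0],
    [0,0,0]
  ],
  "twist": [0,0,0]
}}

```text
t: 23.45
position: [451.3, 373.5, 71.5]
eef_rot: [1.98, 2.439, 0.0]
wrist_force: [-0.3, 0.4, -2.8]
width: 12.6
```

Emit:
{"method": "jog_arm", "body": {
  "slide": [
    [0,0,0.001],
    [0,0,0],
    [0,0,0]
  ],
  "twist": [0,0,0]
}}

```text
t: 23.82
position: [451.7, 373.6, 71.4]
eef_rot: [1.979, 2.439, 0.002]
wrist_force: [0.3, -0.7, 3.7]
width: 12.5
```

The spanner is seated: the force changed by +7 N at the original height. I open to a moderate width and go up.

Emit:
{"method": "jog_arm", "body": {
  "slide": [
    [0,0,-0.0005],
    [0,0,0],
    [0,0,0],
    [0,0,0],
    [0,0,0]
  ],
  "twist": [0,0,0,0,0],
  "claw": 0
}}

```text
t: 24.45
position: [451.1, 373.4, 70.9]
eef_rot: [-1.98, -2.439, 0.0]
wrist_force: [0.3, -0.3, 0.1]
width: 42.8
```

Emit:
{"method": "jog_arm", "body": {
  "slide": [
    [0,0,-0.02],
    [0,0,-0.04],
    [0,0,-0.05],
    [0,0,-0.04],
    [0,0,-0.02],
    [0,0,0],
    [0,0,0]
  ],
  "twist": [0,0,0,0,0,0,0]
}}

```text
t: 25.32
position: [450.4, 372.9, 197.0]
eef_rot: [-1.98, -2.439, 0.004]
wrist_force: [-0.2, -0.0, -0.6]
width: 43.5
```

```bash
python3 - <<'E'
from h import *
st=r.get_state();f=r.grab_frame('wrist');g=r.grab_frame('side')
a=cv2.resize(f['img'][60:260,200:420],None,fx=1.8,fy=1.8,interpolation=3)
b=cv2.resize(g['img'][130:230,240:350],None,fx=3.6,fy=3.6,interpolation=3)
cv2.imwrite('pics/c6.png',np.hstack([a,b])[:,:,::-1])
print(st['position'],st['width'],st['wrist_force'])
import pickle;pickle.dump((st,f),open('f6.pkl','wb'))
E
```

```text
[450.39218804 372.88771845 196.99089013] 43.494970240525326 [-0.20859849 -0.02838795 -0.64236119]
```

View pics/c6.png

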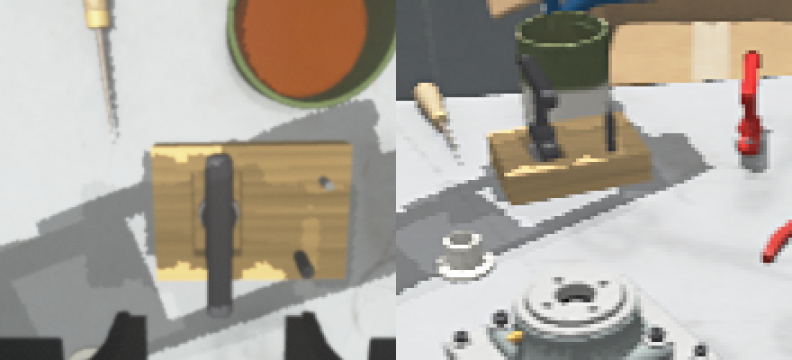

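The spanner stands upright in its slot, with the bar at column 218 of the left crop. The gripper is clear and the bystanders look undisturbed, so I hand in.

```bash
python3 -c "
from rig import r
print(r.hand_in())"
```

```text
the job is handed in; nothing more can be done
None
```

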